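# Stamp a weld test strip in the spring marking stamp

## Robot

A 6-joint arm with a two-finger parallel gripper is mounted at the origin on the work surface. World frame = base frame: x ahead of the robot, y to its left, z up, the work surface at z = 0. Lengths are in m, angles in rad, forces in N, time in s.
With the tool pointing down it reaches from about 0.3 to 0.875 m from the base axis. Payload 6.4 kg.
Tool frame: the origin (TCP) lies midway between the tips of the shut fingers; the grasp point (between the pads) lies 19 mm behind it; x points along the fingers, y is the direction in which the jaws open and shut, and the axes are right-handed (so a half turn about x gives the same grasp; the last joint's range is limited). The gripper opens to 85 mm and grips with 20 to 120 N. Pads are 22 mm wide; open, the fingers measure 114 mm over their backs; the gripper's body (76 mm by 85 mm) begins 54 mm behind the grasp point. The pads swing forward as they close: fully open they stand 13 mm farther back than shut.
Start: joints at [-1.479, 0.181, 1.607, -0, 1.354, -0.206], TCP at [0.169, -0.55, 0.231] pointing down, gripper open.
Joint ranges: [-2.99, 2.99], [-0.89, 2.07], [0.3, 2.58], [-1.14, 4.28], [0, 2.63], [-3.12, 3.12]. Speed limits (rad/s): [2.57, 2.57, 3.01, 3.14, 3.14, 3.14].

## Interface

Orientations are given as a unit quaternion [w, x, y, z].
In Python, from bench import ctrl gives the robot as it stands.
- The arm moves only by the tool servo_tool, never from a script. Its argument "targets" is a list of rows, each a list of 7 numbers: the turn, a rotation vector about the tool's x, y, z in rad, then the shift along the tool's x, y, z in mm, then the opening, from -1 (shut) to 1 (fully open). A call has exactly 8 rows; each row is the pose to reach, as a shift and turn from the pose measured when the call began, along the tool's axes at that moment; what a row does not reach only later rows make up. A row lasts 1/8 s, in which the tool goes at most 62.5 mm and 10.7 degrees, less where a joint would pass 70% of its speed; a pose out of reach is approached as far as the arm can. A call with a gripper value outside its range is refused whole. The fingers move at their own pace and stop on an object; the grip force is fixed at half the most. Time passes only in rows, so rows that repeat a pose let the fingers close, or fill a call up. It gives the time, the measured TCP pose, the force and the opening at its end, in the units of the state.
- ctrl.get_obs(): the state, without advancing time (a new reading comes with each control period).
- ctrl.camera(name): name is "scene" or "top"; returns a dict with "pixels" (400x640x3 uint8, blue, green, red), "intrinsics" (3x3 intrinsics, pixels), "D" ([k1, k2, p1, p2, k3] as OpenCV has them; the pictures are not rectified), "R" (3x3) and "t" (3): a world point X has camera coordinates R X + t. Camera axes: x right, y down, z forward; pixel columns grow to the right and rows downward; lengths in m; the calibration is good to about 2 mm. A picture is of the moment at which its call begins. There is no depth.
- ctrl.hand_in(): hands the job in, once; it reports no verdict.
The state is a dict: "time_s": time; "q": joint angles; "dq": joint speeds; "joint_efforts": joint torques, N m; "eef_pos": TCP position; "eef_rot": TCP orientation; "wrist_force": force on the tool from outside, world axes, zero at the start; "torque": the same for the moment, N m; "opening": opening from 0.0 (shut) to 1.0 (fully open).
Only numpy, scipy, OpenCV 4.12 (cv2) and the standard library are available. Lean on these libraries where they do the work, as an engineer would, in place of code of your own. Each camera call takes 0.05 s, during which the arm holds its last target.

## Task

Mark the weld test strip in the bench marking stamp: with the striker still down, push the strip gently along its channel until it is fully home against the end stop, then draw the T-handle up by feel just until the sear has caught, neither letting it slip back nor hauling it hard into its rubber buffer, and only then let go. Then press the trip lever gently down so that the striker fires onto the strip, and leave the strip lying home in the channel and everything else on the bench where it is.

Things in the scene. Friction and masses are not known exactly. Their poses are not given: they have to be found in the camera images.
- machine: Bench marking stamp: dark cast C-frame, base plate 16 mm thick (x -84 to 62, y -60 to 105 mm), column 50 x 45 mm and 190 mm high at y 50 to 95, two guide arms reaching from it over the origin (76 to 92 and 162 to 178 mm high). Origin: on the bench, on the striker's vertical axis; z up, x the way the strip is pushed home (away from the robot), y towards the column.
- barrel_top (a point): Top centre of the spring barrel (38 mm diameter) that stands on the upper guide arm, 212 mm above the bench. Nothing fixed is higher. Axes as the machine's.
- bed_end (a point): Robot-side end of the strip's channel, middle of the steel bed's top (-84, 0, 36 mm in the machine's frame). The bed is 48 mm wide and runs from here 114 mm along x; its two side rails, 7 mm high and 32.4 mm apart, begin 14 mm further in. In front of the bed only the bare bench lies below.
- stop (a point): Foot of the end stop's face, at the end of the channel (20, 0, 36 mm in the machine's frame; axes as the machine's). The strip is home when its far end bears on this face.
- strip: The weld test strip lying in the channel, 12 to 28 mm short of home: flat steel bar 120 x 30 x 8 mm, 0.22 kg, a 2 mm raised weld bead across the middle of its top. Origin: centre of its underside, 36 mm above the bench; x along it, towards the stop. Its near end sticks out of the bed, by 16 mm when home. It slides at 1 to 3 N; over 25 N on it is rough.
- strip_end (a point): Far end of the strip, middle of its lower edge (60 mm from its origin along x); meets the point stop when home. The near end, to push on with closed fingertips, lies 120 mm back from here. Fingers that close along the machine's y keep the gripper's broad body clear of the frame.
- striker: The sprung striker, an upright steel rod, its 10 mm die at the foot. Origin: centre of the die's lower face, at rest 47 mm up, 3 mm over the strip; it moves only up and down. A spring without preload draws it to rest: the pull is 0.30 N per mm of rise, plus 1 to 3 N while its collar shoves the sear's nose aside. Let go before the catch it slips back and marks the strip wrongly; caught, it stays up.
- handle (a point): The T-handle on top of the striker: a level steel cross-bar, 14 mm diameter, 76 mm long, along the machine's x. This point: middle of the bar, at rest 244 mm above the bench; under it a stem with a 20 mm hub. Pinch the bar from above over its middle, closing along the machine's y; it rises with the striker and takes up to about 20 N of pull in use.
- buffer: Rubber buffer ring, 26 mm diameter, 11 mm high, round the striker under the upper guide arm. Origin: centre of its underside, at rest 150.5 mm above the bench. 2.5 mm after the sear has caught, the striker's collar meets it, and the pull then rises steeply, 4.5 N per mm. More than 14 N on it (3 mm of squash) is hauling too hard.
- lever: Trip lever on a level pin, on the side away from the column. Its short upright arm is the sear; it drops in under the striker's collar when the striker is somewhere from 17 to 40 mm up (the collar is clamped elsewhere on the rod every time and not reported). Its tail runs level along the machine's -y. Origin: on the pin (0, -24, 108 mm in the machine's frame), axes at rest the machine's.
- lever_pad (a point): Top centre of the round pad (26 mm diameter, 7 mm thick) on the trip lever's tail, at rest 112 mm from the striker's axis, 115 mm above the bench. Pressed straight down, a caught sear lets go after 10 to 14 mm at 3 to 5 N; the lever's end stop comes at 26 mm. Over 20 N is too hard. Fingers closing along the machine's x keep the gripper clear of the frame and handle.
- spare_strip: Bystander: a second, equal weld strip (120 x 30 x 8 mm) lying flat on the bench beyond the stamp. Leave it alone. Origin: centre of its underside.
- hammer: Bystander: a club hammer with a 44 x 100 x 44 mm steel head and a wooden handle, 260 mm long in all, lying on the bench on the column's side of the stamp. Leave it alone. Origin: under its middle.
- square: Bystander: a steel try square, stock 120 x 26 x 14 mm, blade 180 x 28 x 3 mm, flat on the bench past the trip lever. Leave it alone.
- disc: Bystander: a dark grinding disc, 116 mm diameter, 8 mm high, flat on the bench beyond the stamp. Leave it alone.
Mind the look-alikes: they are no part of the job. Leave any blue look-alike of the strip alone.

How it is judged:
By the outcome, as a careful person would: the job done as asked, in the order asked, and still so for the second after the job is handed in, with the robot touching nothing.
It also fails if it takes over 61 s, if anything falls off the work surface, if the arm or the gripper's body presses on something with over 40 N, if the wrist force passes 120 N, or if a joint passes its speed limit or range.

## Working session

There is one attempt and no reset: what is moved stays moved. The work goes in short steps, Python scripts to look and compute and a tool call to move; the robot and the scene stay as the last step left them, time stands still between calls to the robot, and variables do not carry over. Pictures are saved under pics/ and viewed, and the job is handed in when it is done.

Besides the shell and the picture viewer there is one more tool, called after "Emit:" as a command line: name --pt "numbers of a row" for each row, then --argument value for the rest. servo_tool: Moves the arm, as the interface text tells. Its arguments: {"type":"object","properties":{"targets":{"type":"array","items":{"type":"array","items":{"type":"number"}}}},"required":["targets"]}

```bash
ls; mkdir -p pics; python3 - <<'E'
from bench import ctrl
import cv2
print(ctrl.get_obs())
for n in ("scene","top"):
    c=ctrl.camera(n); cv2.imwrite(f"pics/{n}0.png",c["pixels"]); print(n,c["intrinsics"],c["D"],c["R"],c["t"])
E
```

```text
pics
{'time_s': 0.0, 'q': array([-1.47926027e+00,  1.81554537e-01,  1.60799493e+00,  2.52553899e-06,
        1.35380514e+00, -2.06290577e-01]), 'dq': array([ 8.84757641e-04, -8.75209557e-05, -4.46372168e-04, -1.34171012e-05,
       -1.10681279e-03,  1.50417930e-03]), 'joint_efforts': array([ 1.48258372e-03, -4.44864535e+01, -3.51342702e+01, -2.56703670e-04,
        8.97556281e-03,  3.98976852e-05]), 'eef_pos': array([ 0.1687013 , -0.54912143,  0.23038289]), 'eef_rot': array([ 0.10428678,  0.6993175 ,  0.10553052, -0.69924431]), 'wrist_force': array([-0.0392851 , -0.90436136,  0.62080536]), 'torque': array([ 0.00710931, -0.00803521, -0.01617655]), 'opening': 1.0003098067585405}
scene [[451.09794028   0.         311.38405106]
 [  0.         451.09794028 192.91664684]
 [  0.           0.           1.        ]] [-0.09168569  0.          0.          0.          0.        ] [[-0.7370304   0.67574338  0.01253308]
 [ 0.41710377  0.46936811 -0.77827889]
 [-0.53179944 -0.5683876  -0.62779367]] [ 0.40438056 -0.13504203  1.55399562]
top [[382.6189786    0.         321.88168523]
 [  0.         382.6189786  197.92796854]
 [  0.           0.           1.        ]] [-0.07688645  0.          0.          0.          0.        ] [[ 0.0012289  -0.99913174 -0.04164439]
 [-0.99245381  0.00388758 -0.12255739]
 [ 0.12261288  0.04148075 -0.99158733]] [0.05626694 0.60574499 0.87243372]
```

View pics/scene0.png

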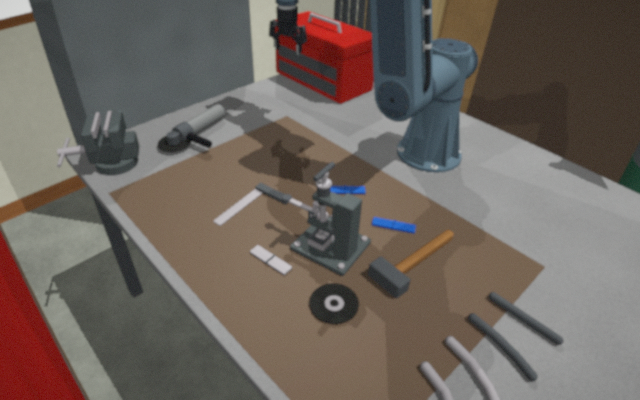

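View pics/top0.png

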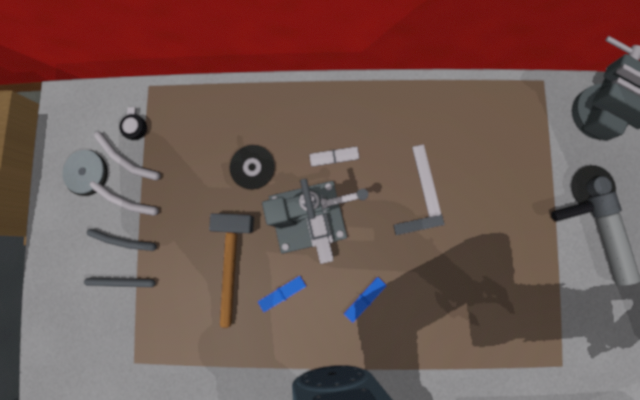

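The scene picture shows the stamp near (335,230). The top picture shows it near (310,215), with the strip sticking out towards the robot at about (325,258) and the lever pad at about (374,188). I'll enlarge both.

```bash
cat > h.py <<'E'
import cv2,numpy as np
from bench import ctrl
def crop(n,x0,y0,w,h,s,out,img=None):
    c=ctrl.camera(n) if img is None else None
    im=c["pixels"] if c else img
    z=cv2.resize(im[y0:y0+h,x0:x0+w],None,fx=s,fy=s,interpolation=cv2.INTER_CUBIC)
    for i in range(0,w,10):
        cv2.line(z,(i*s,0),(i*s,6 if i%50 else 14),(0,255,255),1)
        if i%20==0: cv2.putText(z,str(x0+i),(i*s,24),0,.4,(0,255,255),1)
    for j in range(0,h,10):
        cv2.line(z,(0,j*s),(6,j*s),(0,255,255),1)
        if j%20==0: cv2.putText(z,str(y0+j),(8,j*s+4),0,.4,(0,255,255),1)
    cv2.imwrite(out,z)
CAM={}
def cam(n):
    if n not in CAM: CAM[n]=ctrl.camera(n)
    return CAM[n]
def proj(n,P):
    c=cam(n); return cv2.projectPoints(np.atleast_2d(np.array(P,float)),cv2.Rodrigues(c["R"])[0],c["t"],c["intrinsics"],c["D"])[0][:,0]
def ray(n,uv,z):
    c=cam(n); u=cv2.undistortPoints(np.array([[uv]],float),c["intrinsics"],c["D"])[0,0]
    d=c["R"].T@np.array([u[0],u[1],1]); o=-c["R"].T@c["t"]; return o+d*(z-o[2])/d[2]
E
python3 - <<'E'
from h import *
crop("top",255,145,130,130-30,6,"pics/t1.png",cv2.imread("pics/top0.png"))
crop("scene",240,150,140,130-30,5,"pics/s1.png",cv2.imread("pics/scene0.png"))
crop("scene",280,150,100,130,4,"pics/s1b.png",cv2.imread("pics/scene0.png"))
crop("top",255,175,130,100,6,"pics/t1b.png",cv2.imread("pics/top0.png"))
E
```

```text
(no output)
```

View pics/t1b.png

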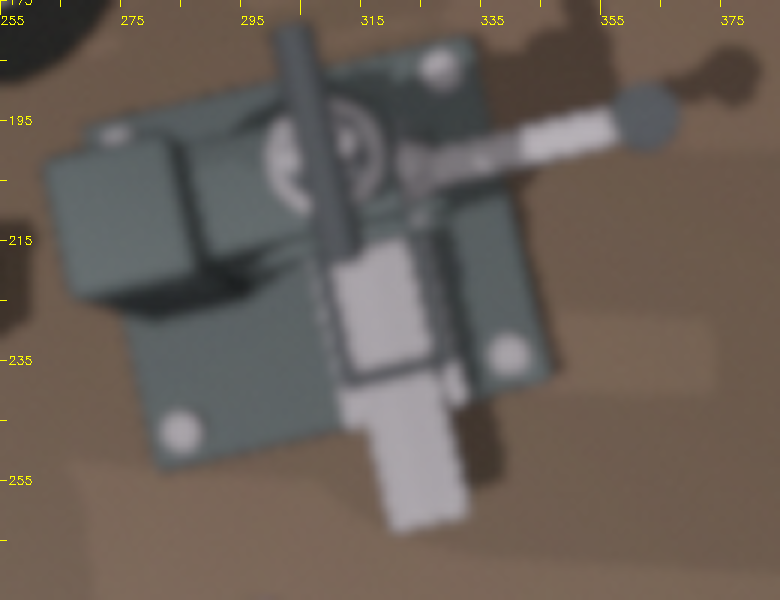

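View pics/s1b.png

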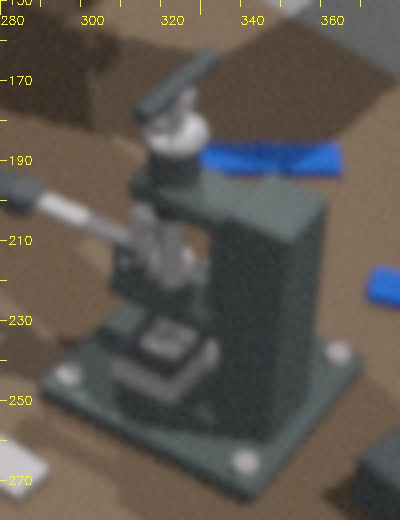

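View pics/s1.png

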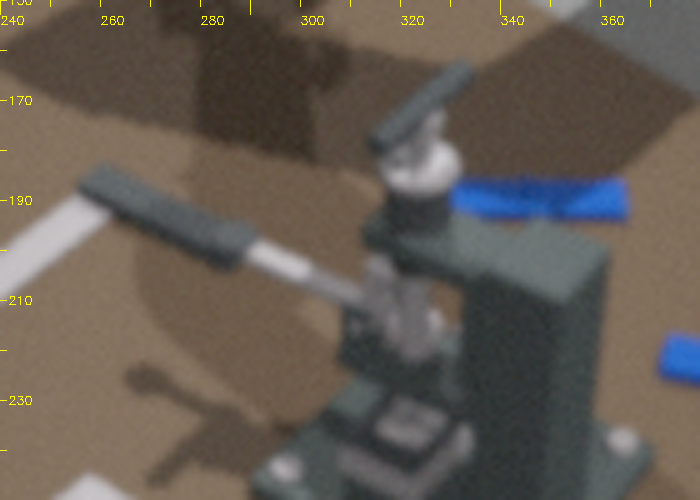

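```bash
cat > fit.py <<'E'
from h import *
from scipy.optimize import least_squares
obs=[("top",(-84,105,16),(281.7,253)),("top",(-84,-60,16),(347,237.5)),("top",(62,-60,16),(333.3,181.3)),("top",(62,105,16),(270,196.7)),
("top",(0,-112,115),(362.7,194.7)),("top",(38,0,246),(304,179.5)),("top",(-38,0,246),(312,216.8)),
("scene",(-84,105,16),(370.5,240.5)),("scene",(62,105,16),(343.7,275)),("scene",(62,-60,16),(290.5,248)),("scene",(38,0,244),(316,178)),("scene",(-38,0,244),(332.4,164.4))]
def W(p,P):
    c,s=np.cos(p[2]),np.sin(p[2]); P=np.array(P)/1000.
    return np.array([p[0]+c*P[0]-s*P[1],p[1]+s*P[0]+c*P[1],P[2]])
def f(p): return np.concatenate([proj(n,W(p,P))[0]-uv for n,P,uv in obs])
if __name__=="__main__":
    r=least_squares(f,[.55,.03,.2],loss="soft_l1"); p=r.x; print(p); print(f(p).reshape(-1,2).round(1))
    for n in ("handle",(0,0,244)),("pad",(0,-112,115)),("bed_end",(-84,0,36)),("stop",(20,0,36)),("homeend",(-100,0,40)): print(n[0],W(p,n[1]).round(4))
    for uv in ((320.3,263.7),(333,261.2),(326.7,262.5)):
        q=ray("top",uv,.044); d=q-W(p,(0,0,44)); c,s=np.cos(p[2]),np.sin(p[2]); print(q, (c*d[0]+s*d[1])*1e3,(-s*d[0]+c*d[1])*1e3)
E
python3 fit.py
```

```text
[0.57887957 0.0726023  0.23012682]
[[-1.   0.8]
 [ 0.3  0.7]
 [ 0.  -1.4]
 [-2.  -1.3]
 [-0.  -0.6]
 [-0.7 -0.7]
 [ 0.5  2. ]
 [ 1.1 -1.6]
 [-0.4 -1.9]
 [-1.1 -2.4]
 [-0.9  1.8]
 [ 0.5 -0.3]]
handle [0.5789 0.0726 0.244 ]
pad [ 0.6044 -0.0364  0.115 ]
bed_end [0.4971 0.0534 0.036 ]
stop [0.5984 0.0772 0.036 ]
homeend [0.4815 0.0498 0.04  ]
[0.45123657 0.0587134  0.044     ] -127.44608467916976 15.592743578928744
[0.45707186 0.02921798 0.044     ] -128.49255806620522 -14.456137736715478
[0.45404374 0.0438448  0.044     ] -128.1044569696467 0.47579570291891515
```

```bash
cat >> h.py <<'E'
from scipy.spatial.transform import Rotation as Ro
P0=(0.57887957,0.0726023,0.23012682)
def M(x,y,z,p=P0):
    c,s=np.cos(p[2]),np.sin(p[2]); return np.array([p[0]+(c*x-s*y)/1e3,p[1]+(s*x+c*y)/1e3,z/1e3])
def state():
    o=ctrl.get_obs(); w,x,y,z=o["eef_rot"]; return o,Ro.from_quat([x,y,z,w])
def delta(target,yaw):  # tool x down, tool y along world direction yaw (or +pi)
    o,R=state(); best=None
    for k in (0,np.pi):
        a=yaw+k; y=np.array([np.cos(a),np.sin(a),0]); x=np.array([0,0,-1.]); 
        T=Ro.from_matrix(np.column_stack([x,y,np.cross(x,y)]))
        rv=(R.inv()*T).as_rotvec()
        if best is None or np.linalg.norm(rv)<np.linalg.norm(best): best=rv
    print("t",round(o["time_s"],3),"pos",o["eef_pos"].round(4),"F",o["wrist_force"].round(2),"op",round(o["opening"],3),"q",o["q"].round(2))
    print("turn",best.round(4),"shift",(R.inv().apply(target-o["eef_pos"])*1e3).round(1),"tool axes cols",R.as_matrix().round(3).tolist())
E
python3 - <<'E'
from h import *
delta(M(-165,0,150),P0[2]+np.pi/2)
E
```

```text
t 0.2 pos [ 0.1687 -0.5494  0.2307] F [-0.35 -0.4   0.69] op 1.002 q [-1.48  0.18  1.61 -0.    1.35 -0.21]
turn [ 0.0676 -0.0002  0.0011] shift [  81.3 -485.3 -410. ] tool axes cols [[-0.0, 0.293, -0.956], [0.001, -0.956, -0.293], [-1.0, -0.001, -0.0]]
```

Things that could be taken for the strip, in the top picture:
- Steel strip in the channel, near end at (326.7,262.5)
- Spare strip at (334,157)
- Blue strips at (282,293) and (365,298)

I choose the one in the channel. The close crop t1b shows it between the rails, with its near end at machine x ≈ -128. Now I'll approach with shut fingers.

Emit:
servo_tool --pt "0.0676 0 0 30 -160 -135 -1" --pt "0.0676 0 0 50 -300 -250 -1" --pt "0.0676 0 0 81 -485 -410 -1" --pt "0.0676 0 0 81 -485 -410 -1" --pt "0.0676 0 0 81 -485 -410 -1" --pt "0.0676 0 0 81 -485 -410 -1" --pt "0.0676 0 0 81 -485 -410 -1" --pt "0.0676 0 0 81 -485 -410 -1"

```text
time_s: 1.2
eef_pos: [0.3639, -0.0918, 0.168]
eef_rot: [0.081, 0.703, 0.081, -0.702]
wrist_force: [1.4, -0.5, -0.3]
opening: -0.001
```

```bash
python3 - <<'E'
from h import *
delta(M(-155,0,28),P0[2]+np.pi/2)
E
```

```text
t 1.2 pos [ 0.3639 -0.0918  0.168 ] F [ 1.41 -0.52 -0.27] op -0.001 q [-0.57 -0.23  2.14  0.    1.23  0.77]
turn [-0.0006 -0.0013 -0.    ] shift [ 140.1 -111.1  -91.5] tool axes cols [[0.001, 0.228, -0.974], [0.0, -0.974, -0.228], [-1.0, 0.0, -0.001]]
```

Emit:
servo_tool --pt "0 0 0 30 -60 -50 -1" --pt "0 0 0 60 -111 -91.5 -1" --pt "0 0 0 80 -111 -91.5 -1" --pt "0 0 0 110 -111 -91.5 -1" --pt "0 0 0 140 -111 -91.5 -1" --pt "0 0 0 140 -111 -91.5 -1" --pt "0 0 0 140 -111 -91.5 -1" --pt "0 0 0 140 -111 -91.5 -1"

```text
time_s: 2.2
eef_pos: [0.4292, 0.0368, 0.0295]
eef_rot: [0.081, 0.704, 0.081, -0.701]
wrist_force: [0.0, -0.4, 0.1]
opening: 0.002
```

```bash
python3 - <<'E'
from h import *
delta(M(-142,0,28),P0[2]+np.pi/2)
crop("top",255,175,130,100,6,"pics/t2.png")
crop("scene",260,140,120,120,5,"pics/s2.png")
E
```

```text
t 2.2 pos [0.4292 0.0368 0.0295] F [ 0.03 -0.39  0.06] op 0.002 q [-0.19  0.17  2.1   0.    0.87  1.15]
turn [-0.0008 -0.0038 -0.0012] shift [  1.5  -0.8 -11.9] tool axes cols [[0.004, 0.227, -0.974], [-0.0, -0.974, -0.227], [-1.0, 0.001, -0.004]]
```

View pics/t2.png

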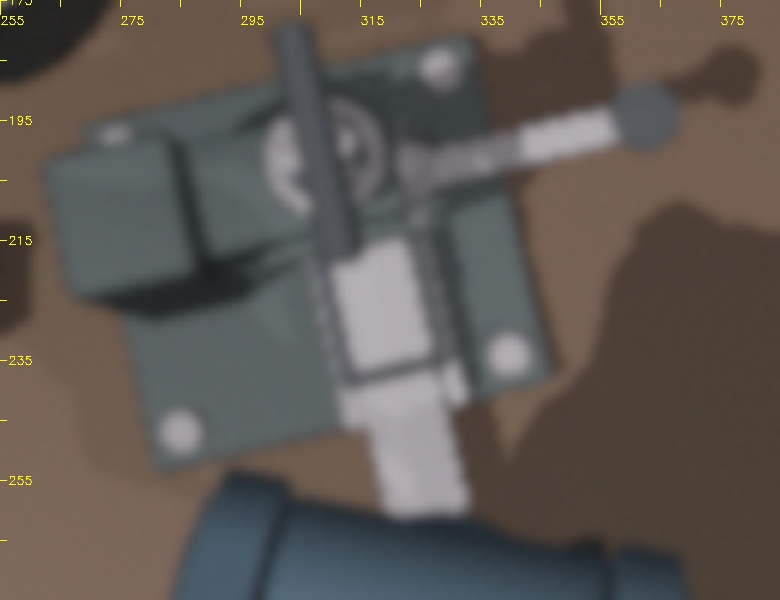

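View pics/s2.png

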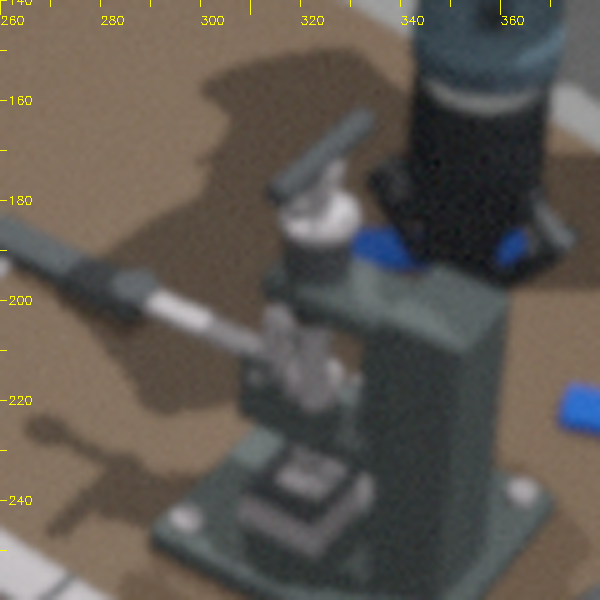

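The top picture shows the approach is aligned: the arm hides the strip's near end below row 261, and the channel lines up with it. Now I'll push slowly.

Emit:
servo_tool --pt "0 -0.004 0 1.5 -0.8 -3 -1" --pt "0 -0.004 0 1.5 -0.8 -7 -1" --pt "0 -0.004 0 1.5 -0.8 -11 -1" --pt "0 -0.004 0 1.5 -0.8 -14 -1" --pt "0 -0.004 0 1.5 -0.8 -17 -1" --pt "0 -0.004 0 1.5 -0.8 -19 -1" --pt "0 -0.004 0 1.5 -0.8 -21 -1" --pt "0 -0.004 0 1.5 -0.8 -23 -1"

```text
time_s: 3.3
eef_pos: [0.451, 0.0429, 0.0277]
eef_rot: [-0.081, -0.702, -0.081, 0.703]
wrist_force: [-1.2, -0.8, 0.1]
opening: 0.0
```

```bash
python3 - <<'E'
from h import *
delta(M(-115,0,28),P0[2]+np.pi/2)
E
```

```text
t 3.3 pos [0.451  0.0429 0.0277] F [-1.17 -0.81  0.06] op 0.0 q [-0.17  0.22  2.04 -0.    0.88  1.18]
turn [-0.0008  0.001  -0.0009] shift [ -0.3   0.2 -16.3] tool axes cols [[-0.001, 0.227, -0.974], [-0.001, -0.974, -0.227], [-1.0, 0.001, 0.001]]
```

Emit:
servo_tool --pt "0 0 0 0 0 -2 -1" --pt "0 0 0 0 0 -4 -1" --pt "0 0 0 0 0 -6 -1" --pt "0 0 0 0 0 -7.5 -1" --pt "0 0 0 0 0 -9 -1" --pt "0 0 0 0 0 -10 -1" --pt "0 0 0 0 0 -11 -1" --pt "0 0 0 0 0 -12 -1"

```text
time_s: 4.3
eef_pos: [0.4627, 0.0457, 0.0277]
eef_rot: [-0.081, -0.702, -0.081, 0.703]
wrist_force: [-1.0, -0.7, 0.7]
opening: -0.006
```

Emit:
servo_tool --pt "0 0 0 0 0 -0.5 -1" --pt "0 0 0 0 0 -1 -1" --pt "0 0 0 0 0 -1.5 -1" --pt "0 0 0 0 0 -2 -1" --pt "0 0 0 0 0 -2.5 -1" --pt "0 0 0 0 0 -3 -1" --pt "0 0 0 0 0 -3.5 -1" --pt "0 0 0 0 0 -4 -1"

```text
time_s: 5.3
eef_pos: [0.4666, 0.0465, 0.0277]
eef_rot: [-0.081, -0.702, -0.081, 0.703]
wrist_force: [-1.5, -0.6, 0.7]
opening: -0.001
```

Emit:
servo_tool --pt "0 0 0 0 0 -0.5 -1" --pt "0 0 0 0 0 -1 -1" --pt "0 0 0 0 0 -1.4 -1" --pt "0 0 0 0 0 -1.8 -1" --pt "0 0 0 0 0 -2.1 -1" --pt "0 0 0 0 0 -2.4 -1" --pt "0 0 0 0 0 -2.7 -1" --pt "0 0 0 0 0 -3 -1"

```text
time_s: 6.3
eef_pos: [0.4696, 0.0472, 0.0277]
eef_rot: [-0.081, -0.702, -0.081, 0.703]
wrist_force: [-2.7, 0.4, 0.9]
opening: 0.0
```

Emit:
servo_tool --pt "0 0 0 0 0 -0.3 -1" --pt "0 0 0 0 0 -0.6 -1" --pt "0 0 0 0 0 -0.9 -1" --pt "0 0 0 0 0 -1.1 -1" --pt "0 0 0 0 0 -1.4 -1" --pt "0 0 0 0 0 -1.6 -1" --pt "0 0 0 0 0 -1.8 -1" --pt "0 0 0 0 0 -2 -1"

```text
time_s: 7.3
eef_pos: [0.4716, 0.0477, 0.0277]
eef_rot: [-0.081, -0.702, -0.081, 0.703]
wrist_force: [-1.3, 0.1, 0.6]
opening: -0.003
```

Emit:
servo_tool --pt "0 0 0 0 0 -0.3 -1" --pt "0 0 0 0 0 -0.6 -1" --pt "0 0 0 0 0 -0.9 -1" --pt "0 0 0 0 0 -1.1 -1" --pt "0 0 0 0 0 -1.4 -1" --pt "0 0 0 0 0 -1.6 -1" --pt "0 0 0 0 0 -1.8 -1" --pt "0 0 0 0 0 -2 -1"

```text
time_s: 8.3
eef_pos: [0.4722, 0.048, 0.0274]
eef_rot: [-0.081, -0.701, -0.081, 0.704]
wrist_force: [-7.0, -4.1, 4.8]
opening: -0.002
```

```bash
python3 - <<'E'
from h import *
delta(M(-111,0,28),P0[2]+np.pi/2)
crop("top",255,175,130,100,6,"pics/t3.png")
crop("scene",280,180,100,100,6,"pics/s3.png")
E
```

```text
t 8.3 pos [0.4722 0.048  0.0274] F [-6.98 -4.14  4.77] op -0.002 q [-0.15  0.26  1.99 -0.    0.89  1.19]
turn [-0.0005  0.0039 -0.0005] shift [-0.5  0.3  1.5] tool axes cols [[-0.004, 0.228, -0.974], [-0.001, -0.974, -0.228], [-1.0, 0.001, 0.004]]
```

View pics/t3.png

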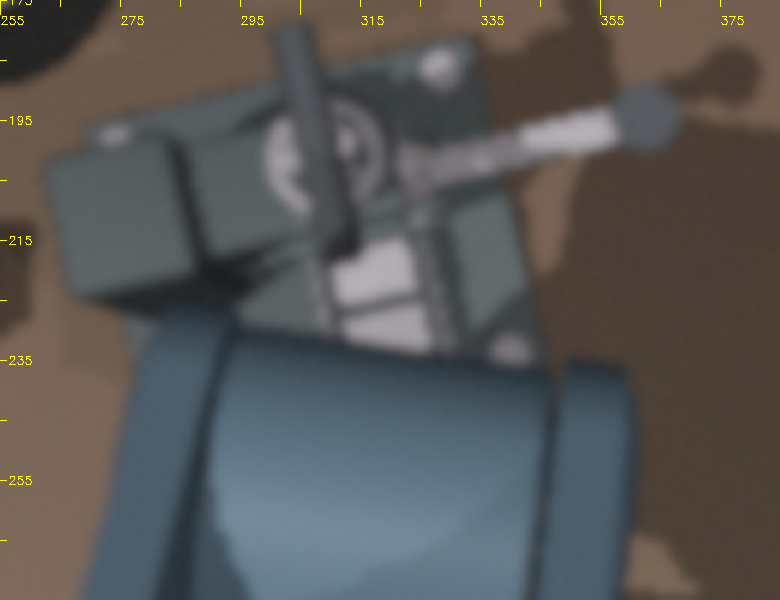

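View pics/s3.png

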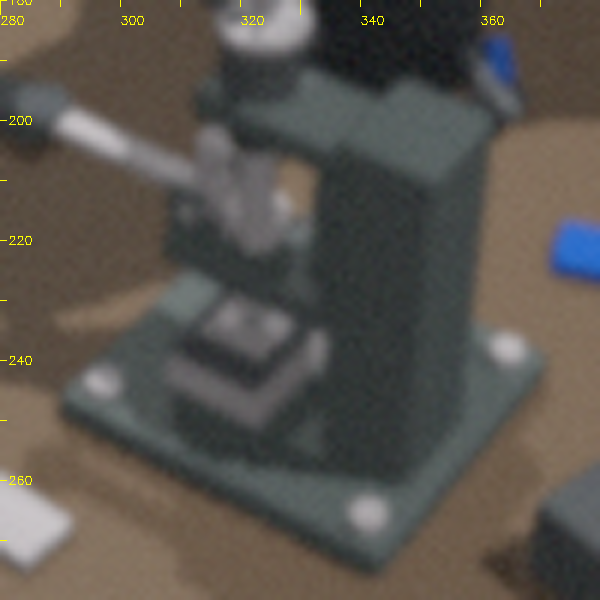

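The bead has moved up to row ~225. The force rose to 8 N with the tip at about machine x -99, so the strip is home. I'll back off and rise.

```bash
python3 - <<'E'
from h import *
q=ray("top",(318.2,225.3),.046); p=P0; d=q-M(0,0,46); c,s=np.cos(p[2]),np.sin(p[2]); print((c*d[0]+s*d[1])*1e3,(-s*d[0]+c*d[1])*1e3)
E
```

```text
-39.56696563262506 0.11901984533322675
```

Emit:
servo_tool --pt "0 0 0 0 0 8 -1" --pt "0 0 0 0 0 25 -1" --pt "0 0 0 -40 0 45 -1" --pt "0 0 0 -100 0 55 -1" --pt "0 0 0 -160 0 55 -1" --pt "0 0 0 -220 0 50 -0.2" --pt "0 0 0 -280 0 30 -0.2" --pt "0 0 0 -280 0 20 -0.2"

```text
time_s: 9.45
eef_pos: [0.4573, 0.0436, 0.3133]
eef_rot: [0.082, 0.705, 0.08, -0.7]
wrist_force: [0.5, 0.1, -0.2]
opening: 0.401
```

```bash
python3 - <<'E'
from h import *
delta(M(0,0,300),P0[2]+np.pi/2)
crop("top",255,175,130,100,6,"pics/t4.png")
E
```

```text
t 9.45 pos [0.4573 0.0436 0.3133] F [ 0.53  0.05 -0.24] op 0.401 q [-0.16 -0.15  1.78 -0.    1.51  1.18]
turn [-0.0002 -0.0076 -0.0048] shift [  14.2   -0.6 -124.9] tool axes cols [[0.008, 0.228, -0.974], [-0.003, -0.974, -0.228], [-1.0, 0.005, -0.008]]
```

View pics/t4.png

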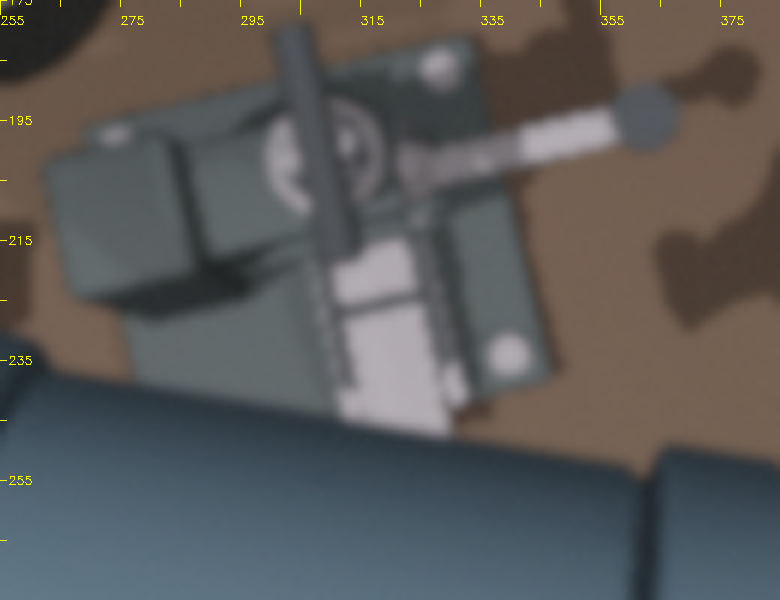

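Strip end and bead confirm home: the bead is at machine x -39.6. Now the handle.

Emit:
servo_tool --pt "0 -0.008 -0.005 5 0 -50 -0.2" --pt "0 -0.008 -0.005 14 -0.6 -100 -0.2" --pt "0 -0.008 -0.005 14 -0.6 -125 -0.2" --pt "0 -0.008 -0.005 14 -0.6 -125 -0.2" --pt "0 -0.008 -0.005 30 -0.6 -125 -0.2" --pt "0 -0.008 -0.005 50 -0.6 -125 -0.2" --pt "0 -0.008 -0.005 65 -0.6 -125 -0.2" --pt "0 -0.008 -0.005 65 -0.6 -125 -0.2"

```text
time_s: 10.5
eef_pos: [0.5767, 0.0727, 0.2436]
eef_rot: [-0.08, -0.699, -0.082, 0.705]
wrist_force: [0.7, 0.3, 0.0]
opening: 0.402
```

```bash
python3 - <<'E'
from h import *
delta(M(0,0,227),P0[2]+np.pi/2)
crop("scene",270,110,100,100,6,"pics/s5.png")
E
```

```text
t 10.5 pos [0.5767 0.0727 0.2436] F [0.66 0.26 0.02] op 0.402 q [-0.08  0.19  1.57  0.    1.39  1.26]
turn [-0.0006  0.0082  0.0033] shift [16.5  0.6 -2.2] tool axes cols [[-0.009, 0.227, -0.974], [0.001, -0.974, -0.227], [-1.0, -0.003, 0.008]]
```

View pics/s5.png

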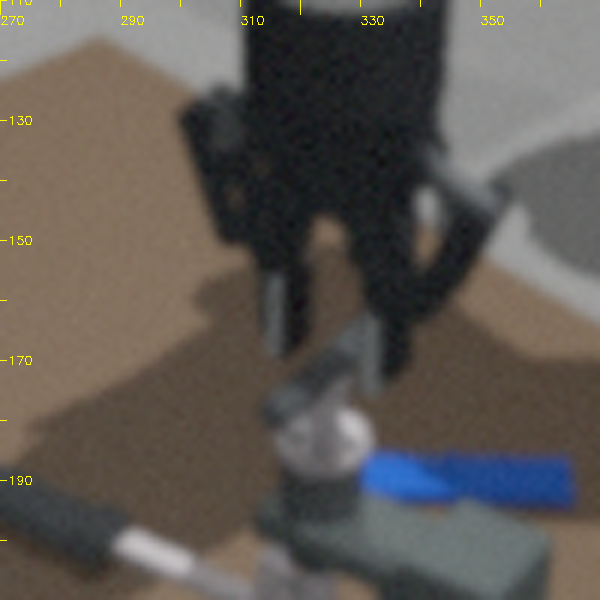

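The fingers stand one each side of the bar, at about (275,168) and (332,175) in the picture. I'll lower to grasp depth.

Emit:
servo_tool --pt "0 0.008 0.003 5 0.6 -2 -0.2" --pt "0 0.008 0.003 10 0.6 -2 -0.2" --pt "0 0.008 0.003 14 0.6 -2 -0.2" --pt "0 0.008 0.003 16.5 0.6 -2 -0.2" --pt "0 0.008 0.003 16.5 0.6 -2 -0.2" --pt "0 0.008 0.003 16.5 0.6 -2 -0.4" --pt "0 0.008 0.003 16.5 0.6 -2 -0.5" --pt "0 0.008 0.003 16.5 0.6 -2 -0.5"

```text
time_s: 11.55
eef_pos: [0.5796, 0.0726, 0.2284]
eef_rot: [0.081, 0.703, 0.081, -0.702]
wrist_force: [0.8, 0.1, -0.3]
opening: 0.249
```

```bash
python3 - <<'E'
from h import *
delta(M(0,0,227),P0[2]+np.pi/2)
crop("scene",270,110,100,100,6,"pics/s6.png")
E
```

```text
t 11.55 pos [0.5796 0.0726 0.2284] F [ 0.79  0.06 -0.29] op 0.249 q [-0.08  0.2   1.59  0.    1.35  1.26]
turn [-0.0005 -0.002  -0.0003] shift [ 1.4 -0.2  0.7] tool axes cols [[0.002, 0.228, -0.974], [0.0, -0.974, -0.228], [-1.0, 0.0, -0.002]]
```

View pics/s6.png

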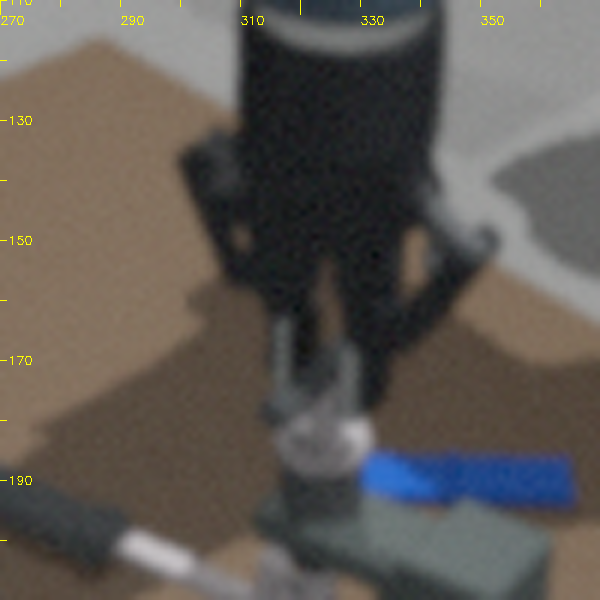

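The jaws straddle the bar, still clear of it at about 21 mm opening. Closing.

Emit:
servo_tool --pt "0 0 0 1.4 -0.2 0.7 -0.6" --pt "0 0 0 1.4 -0.2 0.7 -0.7" --pt "0 0 0 1.4 -0.2 0.7 -0.8" --pt "0 0 0 1.4 -0.2 0.7 -1" --pt "0 0 0 1.4 -0.2 0.7 -1" --pt "0 0 0 1.4 -0.2 0.7 -1" --pt "0 0 0 1.4 -0.2 0.7 -1" --pt "0 0 0 1.4 -0.2 0.7 -1"

```text
time_s: 12.6
eef_pos: [0.5791, 0.0716, 0.2271]
eef_rot: [0.081, 0.703, 0.08, -0.702]
wrist_force: [0.5, -4.7, -0.2]
opening: 0.138
```

```bash
python3 - <<'E'
from h import *
delta(M(0,0,227),P0[2]+np.pi/2)
E
```

```text
t 12.6 pos [0.5791 0.0716 0.2271] F [ 0.49 -4.72 -0.16] op 0.138 q [-0.08  0.2   1.59 -0.    1.35  1.26]
turn [-0.0009 -0.002  -0.002 ] shift [ 0.1 -1.  -0. ] tool axes cols [[0.002, 0.227, -0.974], [-0.001, -0.974, -0.227], [-1.0, 0.002, -0.002]]
```

Gripped: opening 0.138, with a small side load that the next call relieves. Lifting.

Emit:
servo_tool --pt "0 0 0 0 0.3 0 -1" --pt "0 0 0 -2 0.3 0 -1" --pt "0 0 0 -4 0.3 0 -1" --pt "0 0 0 -6 0.3 0 -1" --pt "0 0 0 -8 0.3 0 -1" --pt "0 0 0 -10 0.3 0 -1" --pt "0 0 0 -12 0.3 0 -1" --pt "0 0 0 -13 0.3 0 -1"

```text
time_s: 13.6
eef_pos: [0.5791, 0.0715, 0.2401]
eef_rot: [0.081, 0.703, 0.08, -0.702]
wrist_force: [3.0, 0.4, -3.4]
opening: 0.142
```

```bash
python3 - <<'E'
from h import *
delta(M(0,0,227),P0[2]+np.pi/2)
crop("scene",270,130,100,100,6,"pics/s7.png")
E
```

```text
t 13.6 pos [0.5791 0.0715 0.2401] F [ 3.01  0.44 -3.35] op 0.142 q [-0.08  0.19  1.58 -0.    1.37  1.26]
turn [-0.0009 -0.002  -0.0017] shift [13.1 -1.1 -0. ] tool axes cols [[0.002, 0.227, -0.974], [-0.001, -0.974, -0.227], [-1.0, 0.002, -0.002]]
```

View pics/s7.png

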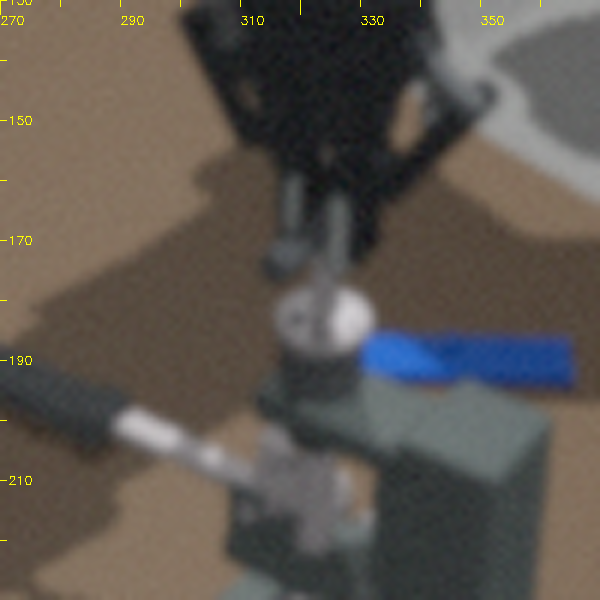

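The bar has risen in the grip, to about (316,172). The force of 3.4 N fits the spring. I'll go on in 2 mm steps, by feel.

Emit:
servo_tool --pt "0 0 0 -0.4 0 0 -1" --pt "0 0 0 -0.8 0 0 -1" --pt "0 0 0 -1.2 0 0 -1" --pt "0 0 0 -1.6 0 0 -1" --pt "0 0 0 -2 0 0 -1" --pt "0 0 0 -2 0 0 -1" --pt "0 0 0 -2 0 0 -1" --pt "0 0 0 -2 0 0 -1"

```text
time_s: 14.65
eef_pos: [0.5791, 0.0716, 0.2421]
eef_rot: [0.081, 0.703, 0.08, -0.702]
wrist_force: [2.9, 0.3, -4.3]
opening: 0.139
```

Emit:
servo_tool --pt "0 0 0 -0.4 0 0 -1" --pt "0 0 0 -0.8 0 0 -1" --pt "0 0 0 -1.2 0 0 -1" --pt "0 0 0 -1.6 0 0 -1" --pt "0 0 0 -2 0 0 -1" --pt "0 0 0 -2 0 0 -1" --pt "0 0 0 -2 0 0 -1" --pt "0 0 0 -2 0 0 -1"

```text
time_s: 15.65
eef_pos: [0.5791, 0.0716, 0.2441]
eef_rot: [0.081, 0.703, 0.08, -0.702]
wrist_force: [2.5, -0.1, -4.8]
opening: 0.141
```

Emit:
servo_tool --pt "0 0 0 -0.4 0 0 -1" --pt "0 0 0 -0.8 0 0 -1" --pt "0 0 0 -1.2 0 0 -1" --pt "0 0 0 -1.6 0 0 -1" --pt "0 0 0 -2 0 0 -1" --pt "0 0 0 -2 0 0 -1" --pt "0 0 0 -2 0 0 -1" --pt "0 0 0 -2 0 0 -1"

```text
time_s: 16.65
eef_pos: [0.5791, 0.0716, 0.2461]
eef_rot: [0.081, 0.703, 0.08, -0.702]
wrist_force: [3.5, 0.0, -5.6]
opening: 0.14
```

Emit:
servo_tool --pt "0 0 0 -0.4 0 0 -1" --pt "0 0 0 -0.8 0 0 -1" --pt "0 0 0 -1.2 0 0 -1" --pt "0 0 0 -1.6 0 0 -1" --pt "0 0 0 -2 0 0 -1" --pt "0 0 0 -2 0 0 -1" --pt "0 0 0 -2 0 0 -1" --pt "0 0 0 -2 0 0 -1"

```text
time_s: 17.65
eef_pos: [0.579, 0.0716, 0.2481]
eef_rot: [0.081, 0.703, 0.08, -0.702]
wrist_force: [3.2, 0.2, -6.8]
opening: 0.142
```

Emit:
servo_tool --pt "0 0 0 -0.4 0 0 -1" --pt "0 0 0 -0.8 0 0 -1" --pt "0 0 0 -1.2 0 0 -1" --pt "0 0 0 -1.6 0 0 -1" --pt "0 0 0 -2 0 0 -1" --pt "0 0 0 -2 0 0 -1" --pt "0 0 0 -2 0 0 -1" --pt "0 0 0 -2 0 0 -1"

```text
time_s: 18.65
eef_pos: [0.579, 0.0715, 0.2498]
eef_rot: [0.081, 0.703, 0.08, -0.702]
wrist_force: [4.9, 0.6, -9.7]
opening: 0.139
```

```bash
python3 - <<'E'
from h import *
delta(M(0,0,227),P0[2]+np.pi/2)
crop("scene",270,150,100,80,7,"pics/s8.png")
E
```

```text
t 18.65 pos [0.579  0.0715 0.2498] F [ 4.9   0.58 -9.7 ] op 0.139 q [-0.08  0.18  1.57 -0.    1.39  1.26]
turn [-0.0009 -0.0018 -0.0016] shift [22.8 -1.1 -0.1] tool axes cols [[0.002, 0.227, -0.974], [-0.001, -0.974, -0.227], [-1.0, 0.002, -0.002]]
```

View pics/s8.png

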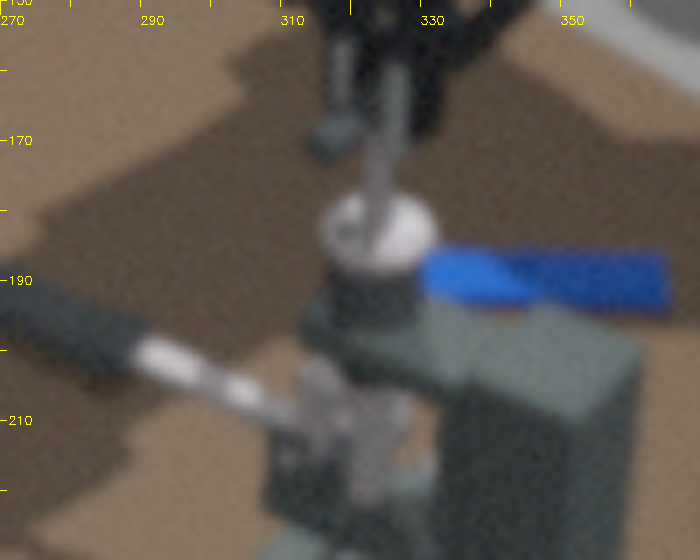

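Emit:
servo_tool --pt "0 0 0 -0.2 0 0 -1" --pt "0 0 0 -0.4 0 0 -1" --pt "0 0 0 -0.6 0 0 -1" --pt "0 0 0 -0.8 0 0 -1" --pt "0 0 0 -1 0 0 -1" --pt "0 0 0 -1 0 0 -1" --pt "0 0 0 -1 0 0 -1" --pt "0 0 0 -1 0 0 -1"

```text
time_s: 19.7
eef_pos: [0.579, 0.0715, 0.2506]
eef_rot: [0.081, 0.703, 0.08, -0.702]
wrist_force: [5.5, 0.4, -9.4]
opening: 0.139
```

The force has a plateau of about 2.5 N over the spring, so the collar is shoving the nose aside. I'll continue gently.

Emit:
servo_tool --pt "0 0 0 -0.2 0 0 -1" --pt "0 0 0 -0.4 0 0 -1" --pt "0 0 0 -0.6 0 0 -1" --pt "0 0 0 -0.8 0 0 -1" --pt "0 0 0 -1 0 0 -1" --pt "0 0 0 -1.2 0 0 -1" --pt "0 0 0 -1.2 0 0 -1" --pt "0 0 0 -1.2 0 0 -1"

```text
time_s: 20.7
eef_pos: [0.579, 0.0715, 0.2514]
eef_rot: [0.081, 0.703, 0.08, -0.702]
wrist_force: [4.8, 0.5, -10.6]
opening: 0.137
```

Emit:
servo_tool --pt "0 0 0 -0.2 0 0 -1" --pt "0 0 0 -0.4 0 0 -1" --pt "0 0 0 -0.6 0 0 -1" --pt "0 0 0 -0.8 0 0 -1" --pt "0 0 0 -1 0 0 -1" --pt "0 0 0 -1.2 0 0 -1" --pt "0 0 0 -1.2 0 0 -1" --pt "0 0 0 -1.2 0 0 -1"

```text
time_s: 21.7
eef_pos: [0.579, 0.0715, 0.2521]
eef_rot: [0.081, 0.703, 0.08, -0.702]
wrist_force: [5.3, 0.1, -10.7]
opening: 0.137
```

Emit:
servo_tool --pt "0 0 0 -0.3 0 0 -1" --pt "0 0 0 -0.6 0 0 -1" --pt "0 0 0 -0.9 0 0 -1" --pt "0 0 0 -1.2 0 0 -1" --pt "0 0 0 -1.4 0 0 -1" --pt "0 0 0 -1.6 0 0 -1" --pt "0 0 0 -1.6 0 0 -1" --pt "0 0 0 -1.6 0 0 -1"

```text
time_s: 22.7
eef_pos: [0.579, 0.0716, 0.2533]
eef_rot: [0.081, 0.703, 0.08, -0.702]
wrist_force: [6.2, 1.1, -10.7]
opening: 0.138
```

Emit:
servo_tool --pt "0 0 0 -0.3 0 0 -1" --pt "0 0 0 -0.6 0 0 -1" --pt "0 0 0 -0.9 0 0 -1" --pt "0 0 0 -1.2 0 0 -1" --pt "0 0 0 -1.4 0 0 -1" --pt "0 0 0 -1.6 0 0 -1" --pt "0 0 0 -1.6 0 0 -1" --pt "0 0 0 -1.6 0 0 -1"

```text
time_s: 23.7
eef_pos: [0.579, 0.0715, 0.2543]
eef_rot: [0.081, 0.703, 0.08, -0.702]
wrist_force: [5.9, 1.4, -11.0]
opening: 0.143
```

```bash
python3 - <<'E'
from h import *
delta(M(0,0,227),P0[2]+np.pi/2)
crop("scene",270,150,100,80,7,"pics/s9.png")
crop("top",280,175,100,60,7,"pics/t9.png")
E
```

```text
t 23.7 pos [0.579  0.0715 0.2543] F [  5.85   1.41 -11.  ] op 0.143 q [-0.08  0.18  1.56 -0.    1.4   1.26]
turn [-0.001  -0.0008 -0.0011] shift [27.3 -1.1 -0.1] tool axes cols [[0.001, 0.227, -0.974], [-0.001, -0.974, -0.227], [-1.0, 0.001, -0.001]]
```

View pics/s9.png

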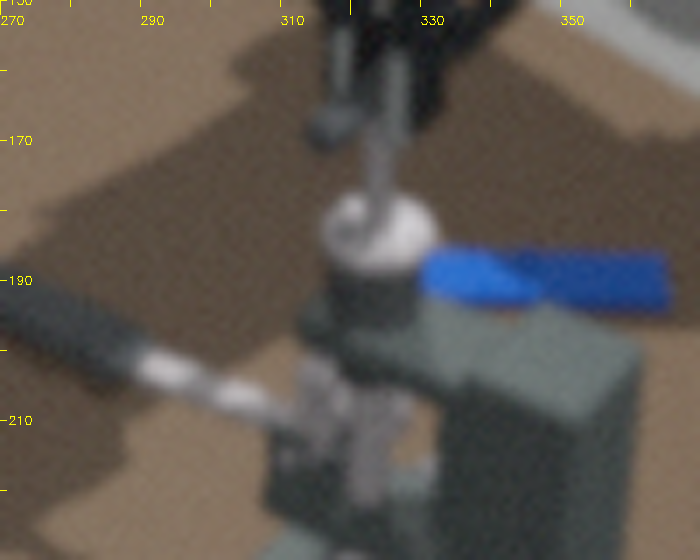

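The lever's tail has dipped slightly; its bright part moved from about (294,200) to (293,202). The nose is still being shoved aside, so I'll continue.

Emit:
servo_tool --pt "0 0 0 -0.3 0 0 -1" --pt "0 0 0 -0.6 0 0 -1" --pt "0 0 0 -0.9 0 0 -1" --pt "0 0 0 -1.2 0 0 -1" --pt "0 0 0 -1.4 0 0 -1" --pt "0 0 0 -1.6 0 0 -1" --pt "0 0 0 -1.6 0 0 -1" --pt "0 0 0 -1.6 0 0 -1"

```text
time_s: 24.8
eef_pos: [0.579, 0.0715, 0.2552]
eef_rot: [0.081, 0.703, 0.081, -0.702]
wrist_force: [6.5, 0.4, -11.2]
opening: 0.136
```

Emit:
servo_tool --pt "0 0 0 -0.3 0 0 -1" --pt "0 0 0 -0.6 0 0 -1" --pt "0 0 0 -0.9 0 0 -1" --pt "0 0 0 -1.2 0 0 -1" --pt "0 0 0 -1.4 0 0 -1" --pt "0 0 0 -1.6 0 0 -1" --pt "0 0 0 -1.6 0 0 -1" --pt "0 0 0 -1.6 0 0 -1"

```text
time_s: 25.8
eef_pos: [0.579, 0.0716, 0.2561]
eef_rot: [0.081, 0.703, 0.081, -0.702]
wrist_force: [6.8, 0.9, -11.0]
opening: 0.138
```

Emit:
servo_tool --pt "0 0 0 -0.3 0 -0.5 -1" --pt "0 0 0 -0.6 0 -0.5 -1" --pt "0 0 0 -0.9 0 -0.5 -1" --pt "0 0 0 -1.2 0 -0.5 -1" --pt "0 0 0 -1.4 0 -0.5 -1" --pt "0 0 0 -1.6 0 -0.5 -1" --pt "0 0 0 -1.8 0 -0.5 -1" --pt "0 0 0 -1.8 0 -0.5 -1"

```text
time_s: 26.8
eef_pos: [0.5791, 0.0716, 0.2582]
eef_rot: [-0.081, -0.702, -0.081, 0.703]
wrist_force: [-1.5, -1.5, -9.8]
opening: 0.139
```

The excess has dropped to about zero, which may be the catch. I'll look at the lever.

```bash
python3 - <<'E'
from h import *
delta(M(0,0,227),P0[2]+np.pi/2)
crop("scene",270,150,100,80,7,"pics/s10.png")
E
```

```text
t 26.8 pos [0.5791 0.0716 0.2582] F [-1.5  -1.52 -9.85] op 0.139 q [-0.08  0.18  1.55 -0.    1.41  1.26]
turn [-0.001   0.0007 -0.0007] shift [31.2 -1.  -0. ] tool axes cols [[-0.001, 0.227, -0.974], [-0.001, -0.974, -0.227], [-1.0, 0.001, 0.001]]
```

View pics/s10.png

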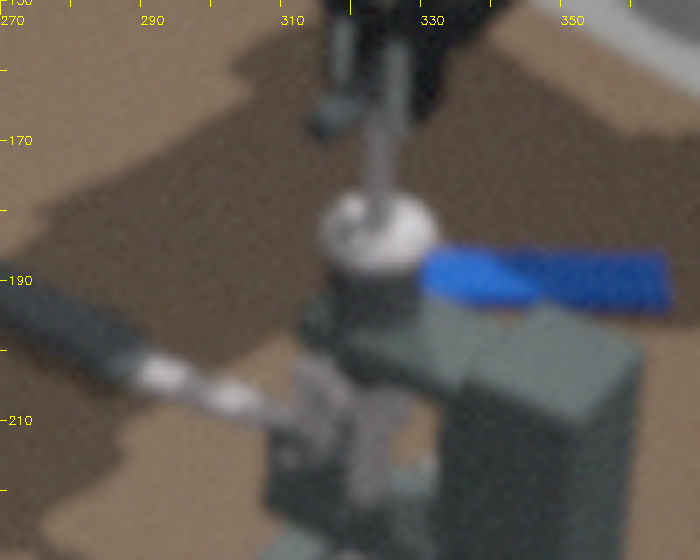

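The tail is still dipped, with its bright part at about (292,203.5), so the sear has not caught. I'll continue.

Emit:
servo_tool --pt "0 0 0 -0.3 0 -0.3 -1" --pt "0 0 0 -0.6 0 -0.3 -1" --pt "0 0 0 -0.9 0 -0.3 -1" --pt "0 0 0 -1.2 0 -0.3 -1" --pt "0 0 0 -1.4 0 -0.3 -1" --pt "0 0 0 -1.6 0 -0.3 -1" --pt "0 0 0 -1.6 0 -0.3 -1" --pt "0 0 0 -1.6 0 -0.3 -1"

```text
time_s: 27.85
eef_pos: [0.5791, 0.0716, 0.2596]
eef_rot: [-0.081, -0.702, -0.08, 0.703]
wrist_force: [-3.6, -3.0, -10.9]
opening: 0.14
```

```bash
python3 - <<'E'
from h import *
delta(M(0,0,227),P0[2]+np.pi/2)
crop("scene",270,150,100,80,7,"pics/s11.png")
E
```

```text
t 27.85 pos [0.5791 0.0716 0.2596] F [ -3.57  -2.97 -10.92] op 0.14 q [-0.08  0.18  1.55 -0.    1.41  1.26]
turn [-0.0011  0.0015 -0.0007] shift [32.6 -1.  -0.1] tool axes cols [[-0.001, 0.227, -0.974], [-0.001, -0.974, -0.227], [-1.0, 0.001, 0.002]]
```

View pics/s11.png

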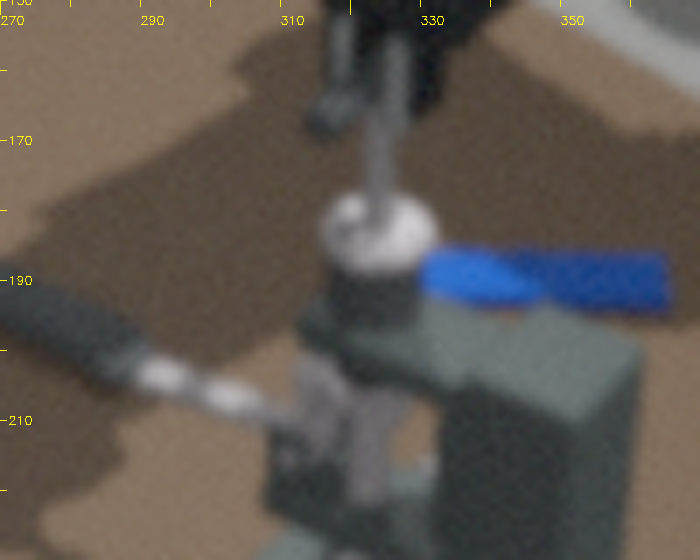

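Emit:
servo_tool --pt "0 0 0 -0.3 0 0.1 -1" --pt "0 0 0 -0.6 0 0.1 -1" --pt "0 0 0 -0.9 0 0.1 -1" --pt "0 0 0 -1.2 0 0.1 -1" --pt "0 0 0 -1.4 0 0.1 -1" --pt "0 0 0 -1.6 0 0.1 -1" --pt "0 0 0 -1.6 0 0.1 -1" --pt "0 0 0 -1.6 0 0.1 -1"

```text
time_s: 28.9
eef_pos: [0.5791, 0.0716, 0.2613]
eef_rot: [-0.081, -0.702, -0.081, 0.703]
wrist_force: [-2.6, -2.8, -10.5]
opening: 0.136
```

```bash
python3 - <<'E'
from h import *
delta(M(0,0,227),P0[2]+np.pi/2)
crop("scene",270,150,100,80,7,"pics/s12.png")
E
```

```text
t 28.9 pos [0.5791 0.0716 0.2613] F [ -2.59  -2.79 -10.53] op 0.136 q [-0.08  0.18  1.55 -0.    1.42  1.26]
turn [-0.0011  0.0013 -0.0007] shift [34.3 -1.  -0.1] tool axes cols [[-0.001, 0.227, -0.974], [-0.001, -0.974, -0.227], [-1.0, 0.001, 0.001]]
```

View pics/s12.png

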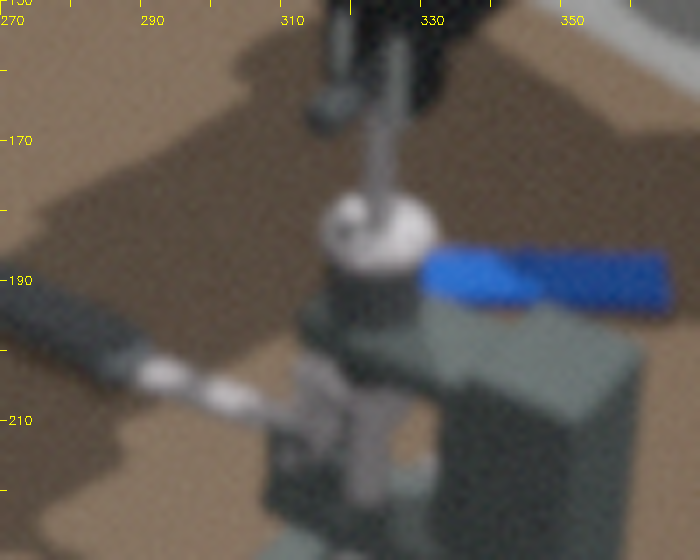

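```bash
python3 - <<'E'
import cv2,numpy as np
def g(n,x0,y0,s):
    im=cv2.cvtColor(cv2.imread(f"pics/{n}.png"),cv2.COLOR_BGR2GRAY).astype(float)
    out=[]
    for u in (292,298,304):
        col=im[int((194-y0)*s):int((216-y0)*s), int((u-x0)*s)-2:int((u-x0)*s)+3].mean(1)
        r=194+np.arange(len(col))/s
        # top edge: max gradient ; brightest
        k=np.argmax(cv2.GaussianBlur(col.reshape(-1,1),(1,9),2)); out.append((round(r[k],2), round((r*np.clip(col-110,0,None)).sum()/max(1,np.clip(col-110,0,None).sum()),2)))
    print(n,out)
g("s6",270,110,6)
for n,x,y,s in (("s7",270,130,6),("s8",270,150,7),("s9",270,150,7),("s10",270,150,7),("s11",270,150,7),("s12",270,150,7)): g(n,x,y,s)
a=[cv2.imread(f"pics/{n}.png")[int((190-y)*s):int((220-y)*s),int(12*s):int(50*s)] for n,y,s in (("s7",130,6),("s8",150,7),("s9",150,7),("s10",150,7),("s11",150,7),("s12",150,7))]
a=[cv2.resize(i,(380,190)) for i in a]
cv2.imwrite("pics/cmp.png",np.vstack([np.hstack(a[i:i+2]) for i in (0,2,4)]))
E
```

```text
s6 [(np.float64(200.83), np.float64(200.83)), (np.float64(203.0), np.float64(203.47)), (np.float64(205.83), np.float64(206.04))]
s7 [(np.float64(200.5), np.float64(202.31)), (np.float64(202.83), np.float64(204.78)), (np.float64(205.83), np.float64(207.6))]
s8 [(np.float64(200.86), np.float64(202.67)), (np.float64(202.71), np.float64(205.34)), (np.float64(205.71), np.float64(206.93))]
s9 [(np.float64(202.29), np.float64(204.36)), (np.float64(203.29), np.float64(207.14)), (np.float64(206.14), np.float64(207.25))]
s10 [(np.float64(203.0), np.float64(205.02)), (np.float64(204.86), np.float64(209.46)), (np.float64(206.71), np.float64(207.55))]
s11 [(np.float64(203.29), np.float64(205.32)), (np.float64(205.14), np.float64(209.47)), (np.float64(206.71), np.float64(207.54))]
s12 [(np.float64(203.14), np.float64(205.46)), (np.float64(205.86), np.float64(209.47)), (np.float64(206.57), np.float64(207.46))]
```

View pics/cmp.png

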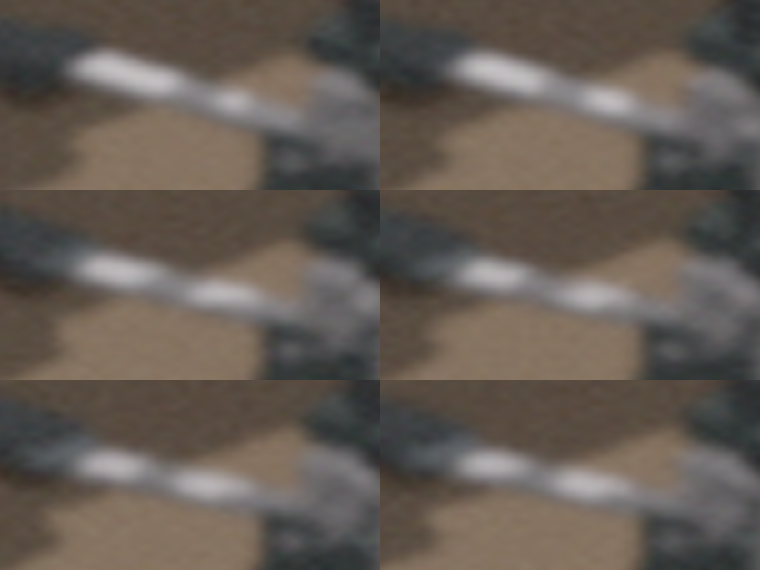

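The tail has settled about 2.5 px (≈10 mm) below rest over the last three frames. The collar is sliding along the nose and has not yet passed it. I'll go on and watch for the tail to snap back.

Emit:
servo_tool --pt "0 0 0 -0.3 0 0.2 -1" --pt "0 0 0 -0.6 0 0.2 -1" --pt "0 0 0 -0.9 0 0.2 -1" --pt "0 0 0 -1.2 0 0.2 -1" --pt "0 0 0 -1.4 0 0.2 -1" --pt "0 0 0 -1.6 0 0.2 -1" --pt "0 0 0 -1.6 0 0.2 -1" --pt "0 0 0 -1.6 0 0.2 -1"

```text
time_s: 29.95
eef_pos: [0.579, 0.0716, 0.263]
eef_rot: [-0.081, -0.702, -0.08, 0.703]
wrist_force: [0.9, -1.8, -11.9]
opening: 0.143
```

```bash
cat > lv.py <<'E'
from h import *
import sys
o,R=state(); print(o["time_s"],o["eef_pos"].round(4),o["wrist_force"].round(2), "rise",round(o["eef_pos"][2]*1e3-227.1,1),"spring",round(.3*(o["eef_pos"][2]*1e3-227.1)+.2,1))
im=ctrl.camera("scene")["pixels"]; crop("scene",270,150,100,80,7,sys.argv[1],im)
z=cv2.cvtColor(cv2.imread(sys.argv[1]),cv2.COLOR_BGR2GRAY).astype(float)
for u in (292,298,304):
    col=z[44*7:66*7,(u-270)*7-2:(u-270)*7+3].mean(1); print(u,194+np.argmax(cv2.GaussianBlur(col.reshape(-1,1),(1,9),2))/7)
E
python3 lv.py pics/s13.png
```

```text
29.95 [0.579  0.0716 0.263 ] [  0.91  -1.79 -11.95] rise 35.9 spring 11.0
292 203.14285714285714
298 205.71428571428572
304 206.71428571428572
```

Emit:
servo_tool --pt "0 0 0 -0.3 0 0 -1" --pt "0 0 0 -0.6 0 0 -1" --pt "0 0 0 -0.9 0 0 -1" --pt "0 0 0 -1.2 0 0 -1" --pt "0 0 0 -1.4 0 0 -1" --pt "0 0 0 -1.6 0 0 -1" --pt "0 0 0 -1.6 0 0 -1" --pt "0 0 0 -1.6 0 0 -1"

```text
time_s: 31.0
eef_pos: [0.5791, 0.0716, 0.2646]
eef_rot: [-0.081, -0.702, -0.08, 0.703]
wrist_force: [1.4, -1.2, -11.8]
opening: 0.135
```

```bash
python3 lv.py pics/s14.png
```

```text
31.0 [0.5791 0.0716 0.2646] [  1.38  -1.17 -11.84] rise 37.5 spring 11.5
292 203.14285714285714
298 205.71428571428572
304 206.71428571428572
```

Emit:
servo_tool --pt "0 0 0 -0.3 0 0 -1" --pt "0 0 0 -0.6 0 0 -1" --pt "0 0 0 -0.9 0 0 -1" --pt "0 0 0 -1.2 0 0 -1" --pt "0 0 0 -1.4 0 0 -1" --pt "0 0 0 -1.6 0 0 -1" --pt "0 0 0 -1.6 0 0 -1" --pt "0 0 0 -1.6 0 0 -1"

```text
time_s: 32.05
eef_pos: [0.579, 0.0716, 0.2663]
eef_rot: [-0.081, -0.702, -0.08, 0.703]
wrist_force: [-0.1, -1.4, -12.5]
opening: 0.139
```

```bash
python3 lv.py pics/s15.png
```

```text
32.05 [0.579  0.0716 0.2663] [ -0.09  -1.39 -12.55] rise 39.2 spring 11.9
292 203.0
298 205.85714285714286
304 206.71428571428572
```

View pics/s15.png

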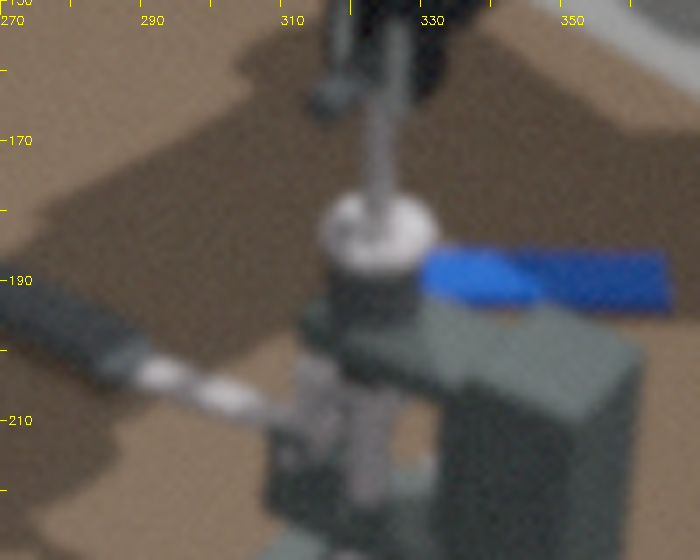

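Emit:
servo_tool --pt "0 0 0 -0.3 0 0 -1" --pt "0 0 0 -0.6 0 0 -1" --pt "0 0 0 -0.9 0 0 -1" --pt "0 0 0 -1.1 0 0 -1" --pt "0 0 0 -1.2 0 0 -1" --pt "0 0 0 -1.3 0 0 -1" --pt "0 0 0 -1.4 0 0 -1" --pt "0 0 0 -1.4 0 0 -1"

```text
time_s: 33.1
eef_pos: [0.579, 0.0716, 0.2677]
eef_rot: [-0.081, -0.702, -0.08, 0.703]
wrist_force: [0.5, -0.9, -11.4]
opening: 0.138
```

```bash
python3 lv.py pics/s16.png
```

```text
33.1 [0.579  0.0716 0.2677] [  0.54  -0.94 -11.38] rise 40.6 spring 12.4
292 200.57142857142858
298 203.0
304 205.14285714285714
```

The tail snapped back to its rest row (200.6) and the force fell, so the sear has caught. I'll ease down slightly to let the sear take the load before releasing.

Emit:
servo_tool --pt "0 0 0 0 0 0 -1" --pt "0 0 0 0.2 0 0 -1" --pt "0 0 0 0.4 0 0 -1" --pt "0 0 0 0.6 0 0 -1" --pt "0 0 0 0.8 0 0 -1" --pt "0 0 0 1 0 0 -1" --pt "0 0 0 1.2 0 0 -1" --pt "0 0 0 1.3 0 0 -1"

```text
time_s: 34.15
eef_pos: [0.5791, 0.0716, 0.2669]
eef_rot: [-0.081, -0.702, -0.08, 0.703]
wrist_force: [-2.3, -2.0, -6.2]
opening: 0.139
```

```bash
python3 lv.py pics/s17.png
```

```text
34.15 [0.5791 0.0716 0.2669] [-2.32 -2.   -6.23] rise 39.8 spring 12.1
292 200.57142857142858
298 202.71428571428572
304 205.28571428571428
```

The pull dropped to 6 N while the spring would give 12 N, so the sear is carrying the load. I'll ease off the rest, then open.

Emit:
servo_tool --pt "0 0 0 0.4 0 0 -1" --pt "0 0 0 0.8 0 0 -1" --pt "0 0 0 0.8 0 0 -1" --pt "0 0 0 0.8 0 0 -0.7" --pt "0 0 0 0.8 0 0 -0.5" --pt "0 0 0 0.8 0 0 -0.3" --pt "0 0 0 0.8 0 0 -0.2" --pt "0 0 0 0.8 0 0 -0.2"

```text
time_s: 35.2
eef_pos: [0.5793, 0.0716, 0.2663]
eef_rot: [0.081, 0.703, 0.08, -0.702]
wrist_force: [0.4, 0.2, -0.4]
opening: 0.4
```

```bash
python3 lv.py pics/s18.png; python3 -c "
from h import *
delta(M(0,-112,200),P0[2])"
```

```text
35.2 [0.5793 0.0716 0.2663] [ 0.41  0.15 -0.38] rise 39.2 spring 12.0
292 200.57142857142858
298 203.28571428571428
304 205.28571428571428
t 35.25 pos [0.5793 0.0716 0.2662] F [ 0.51  0.57 -0.7 ] op 0.399 q [-0.08  0.17  1.55 -0.    1.42  1.26]
turn [ 1.5698e+00 -9.0000e-04 -7.0000e-04] shift [6.630e+01 1.109e+02 1.000e-01] tool axes cols [[0.0, 0.227, -0.974], [-0.001, -0.974, -0.227], [-1.0, 0.001, -0.0]]
```

View pics/s18.png

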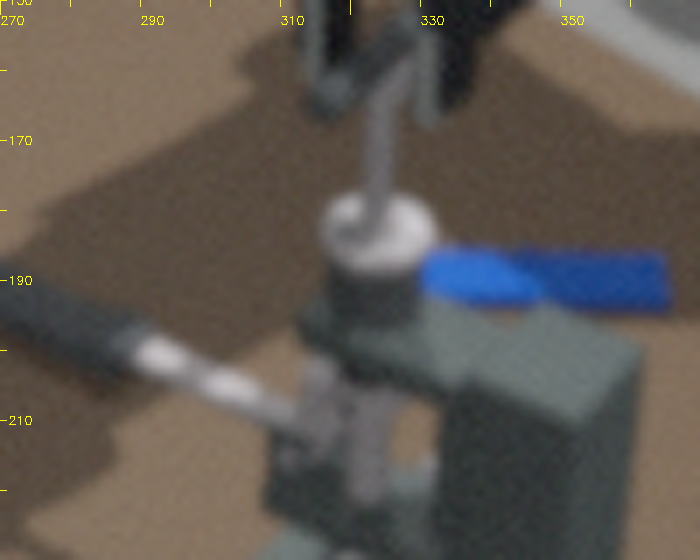

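The handle stays up on its own and the bar is free between the open fingers. I'll rise and move over to the lever pad, turning the jaws.

Emit:
servo_tool --pt "0 0 0 -30 0 0 -0.2" --pt "0 0 0 -55 0 0 -0.2" --pt "-0.18 0 0 -60 20 0 -1" --pt "-0.36 0 0 -60 50 0 -1" --pt "-0.54 0 0 -60 90 0 -1" --pt "-0.72 0 0 -60 111 0 -1" --pt "-0.9 0 0 -60 111 0 -1" --pt "-1.08 0 0 -60 111 0 -1"

```text
time_s: 36.25
eef_pos: [0.6045, -0.0369, 0.3262]
eef_rot: [-0.432, -0.56, -0.432, 0.56]
wrist_force: [0.1, 0.0, -0.3]
opening: -0.0
```

```bash
python3 -c "
from h import *
delta(M(0,-112,130),P0[2]); 
crop('scene',250,140,120,100,6,'pics/s19.png')"
```

```text
t 36.25 pos [ 0.6045 -0.0369  0.3262] F [ 0.15  0.   -0.32] op -0.0 q [-0.26  0.19  1.41 -0.    1.54  0.  ]
turn [-4.867e-01  9.000e-04 -3.000e-04] shift [196.2  -0.3  -0.6] tool axes cols [[0.0, 0.967, -0.254], [-0.001, -0.254, -0.967], [-1.0, 0.0, 0.001]]
```

View pics/s19.png

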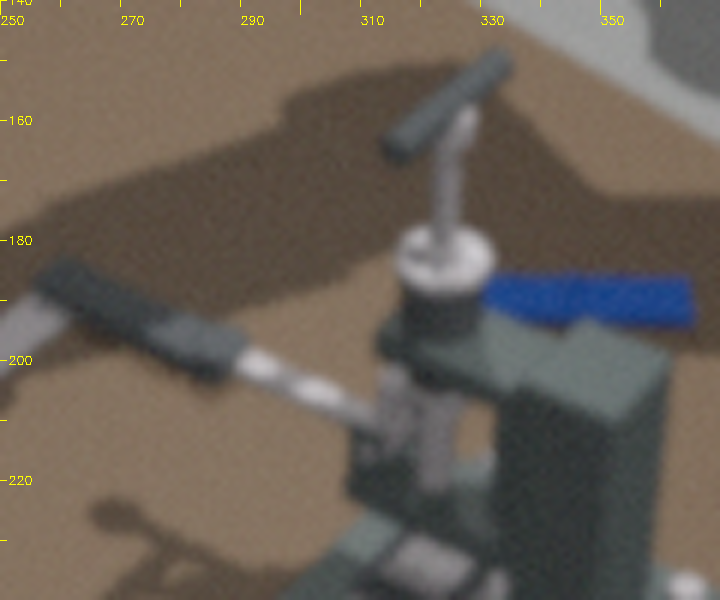

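The striker stays cocked: the bar lies from (316,165) to (333,149). I'll descend over the pad.

Emit:
servo_tool --pt "-0.18 0 0 30 -0.3 -0.6 -1" --pt "-0.36 0 0 70 -0.3 -0.6 -1" --pt "-0.487 0 0 110 -0.3 -0.6 -1" --pt "-0.487 0 0 150 -0.3 -0.6 -1" --pt "-0.487 0 0 180 -0.3 -0.6 -1" --pt "-0.487 0 0 196 -0.3 -0.6 -1" --pt "-0.487 0 0 196 -0.3 -0.6 -1" --pt "-0.487 0 0 196 -0.3 -0.6 -1"

```text
time_s: 37.3
eef_pos: [0.6055, -0.0365, 0.1318]
eef_rot: [0.557, 0.437, 0.555, -0.437]
wrist_force: [-0.3, -0.0, 0.4]
opening: -0.002
```

```bash
python3 -c "
from h import *
delta(M(0,-112,115),P0[2]); 
crop('scene',250,140,120,100,6,'pics/s20.png')"
```

```text
t 37.3 pos [ 0.6055 -0.0365  0.1318] F [-0.32 -0.01  0.44] op -0.002 q [-0.26  0.35  1.61 -0.    1.18 -0.49]
turn [ 0.0071  0.0021 -0.0023] shift [16.8 -1.1 -0.3] tool axes cols [[0.003, 0.972, 0.235], [-0.001, 0.235, -0.972], [-1.0, 0.002, 0.002]]
```

View pics/s20.png

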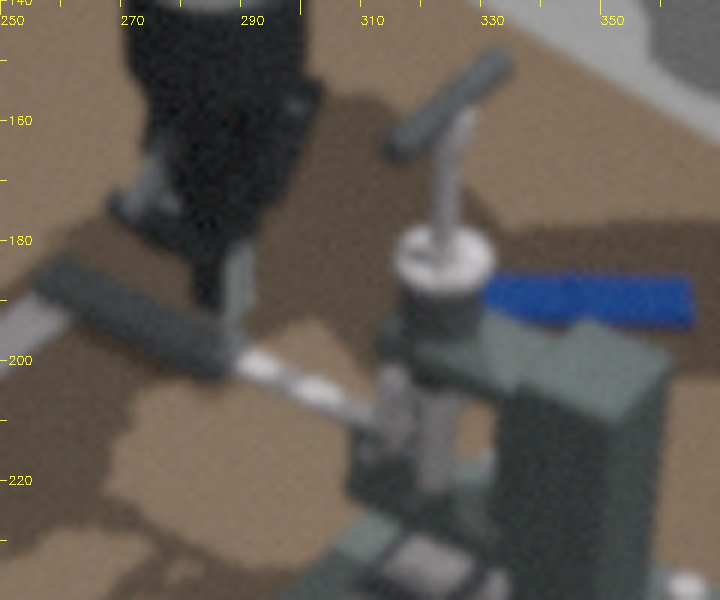

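The tip, at about (286,195), stands right over the pad. I'll press down slowly.

Emit:
servo_tool --pt "0 0 0 8 -1 0 -1" --pt "0 0 0 13 -1 0 -1" --pt "0 0 0 15 -1 0 -1" --pt "0 0 0 17 -1 0 -1" --pt "0 0 0 18.5 -1 0 -1" --pt "0 0 0 20 -1 0 -1" --pt "0 0 0 22 -1 0 -1" --pt "0 0 0 24 -1 0 -1"

```text
time_s: 38.35
eef_pos: [0.6049, -0.037, 0.108]
eef_rot: [0.557, 0.438, 0.554, -0.437]
wrist_force: [-0.5, -0.8, 1.8]
opening: -0.001
```

Emit:
servo_tool --pt "0 0 0 0.5 0 0 -1" --pt "0 0 0 1 0 0 -1" --pt "0 0 0 1.5 0 0 -1" --pt "0 0 0 2 0 0 -1" --pt "0 0 0 2.5 0 0 -1" --pt "0 0 0 3 0 0 -1" --pt "0 0 0 3.5 0 0 -1" --pt "0 0 0 4 0 0 -1"

```text
time_s: 39.35
eef_pos: [0.6049, -0.0369, 0.104]
eef_rot: [0.557, 0.438, 0.554, -0.437]
wrist_force: [0.0, 0.4, 1.9]
opening: 0.003
```

```bash
python3 -c "
from h import *
delta(M(0,-112,115),P0[2]); 
crop('scene',250,140,120,100,6,'pics/s21.png')"
```

```text
t 39.35 pos [ 0.6049 -0.0369  0.104 ] F [0.04 0.38 1.85] op 0.003 q [-0.26  0.38  1.63 -0.    1.13 -0.49]
turn [ 0.0072  0.0026 -0.0031] shift [-11.   -0.3  -0.6] tool axes cols [[0.004, 0.972, 0.235], [-0.002, 0.235, -0.972], [-1.0, 0.003, 0.003]]
```

View pics/s21.png

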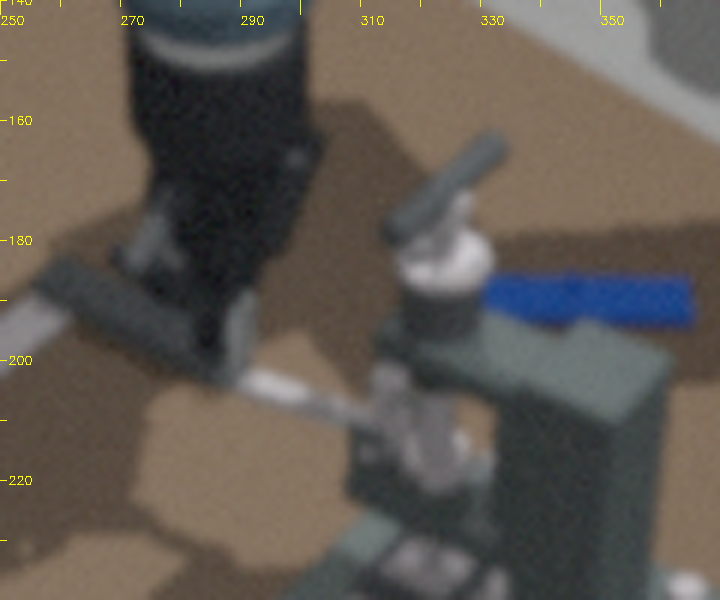

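The striker has fired: the bar is back at rest, from (316,178) to (332,164). I'll lift off gently and clear away.

Emit:
servo_tool --pt "0 0 0 -4 0 0 -1" --pt "0 0 0 -10 0 0 -1" --pt "0 0 0 -20 0 0 -1" --pt "0 0 0 -50 0 0 -1" --pt "0 0 0 -100 0 0 -1" --pt "0 0 0 -150 0 20 -1" --pt "0 0 0 -160 0 80 -1" --pt "0 0 0 -160 0 140 -1"

```text
time_s: 40.4
eef_pos: [0.6384, -0.1739, 0.2676]
eef_rot: [0.559, 0.437, 0.553, -0.436]
wrist_force: [1.0, 0.2, 0.2]
opening: -0.0
```

Emit:
servo_tool --pt "0 0 0 0 -20 60 -1" --pt "0 0 0 0 -40 120 -1" --pt "0 0 0 0 -40 150 -1" --pt "0 0 0 0 -40 150 -1" --pt "0 0 0 0 -40 150 -1" --pt "0 0 0 0 -40 150 -1" --pt "0 0 0 0 -40 150 -1" --pt "0 0 0 0 -40 150 -1"

```text
time_s: 41.4
eef_pos: [0.6353, -0.3283, 0.2684]
eef_rot: [0.559, 0.437, 0.553, -0.436]
wrist_force: [-0.2, -0.5, 0.3]
opening: -0.004
```

```bash
python3 -c "
from h import *
delta(M(0,-112,115),P0[2]); 
crop('scene',250,140,120,100,6,'pics/s22.png');crop('top',255,175,130,100,6,'pics/t22.png');cv2.imwrite('pics/t22f.png',ctrl.camera('top')['pixels'])"
```

```text
t 41.4 pos [ 0.6353 -0.3283  0.2684] F [-0.17 -0.5   0.31] op -0.004 q [-0.64  0.46  1.18  0.    1.5  -0.88]
turn [ 0.01    0.0057 -0.0069] shift [ 152.    38.4 -291.7] tool axes cols [[0.008, 0.971, 0.238], [-0.004, 0.238, -0.971], [-1.0, 0.007, 0.006]]
```

View pics/t22.png

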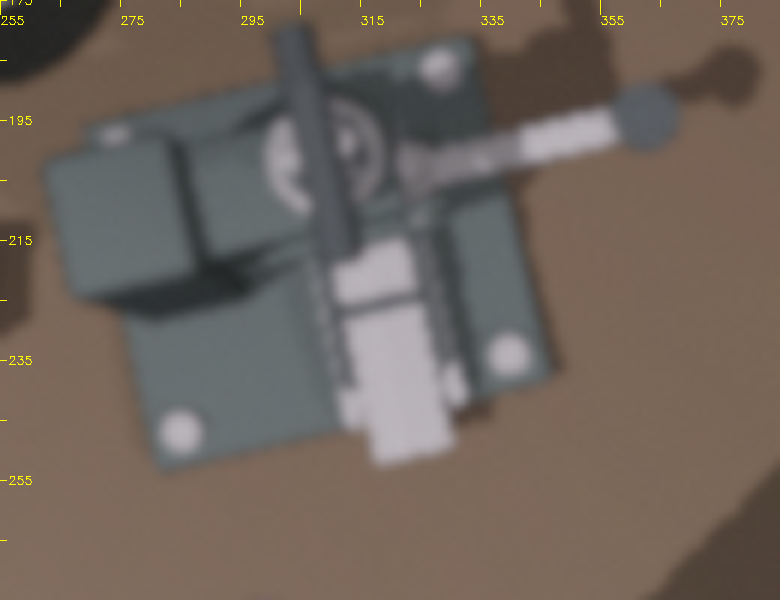

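View pics/s22.png

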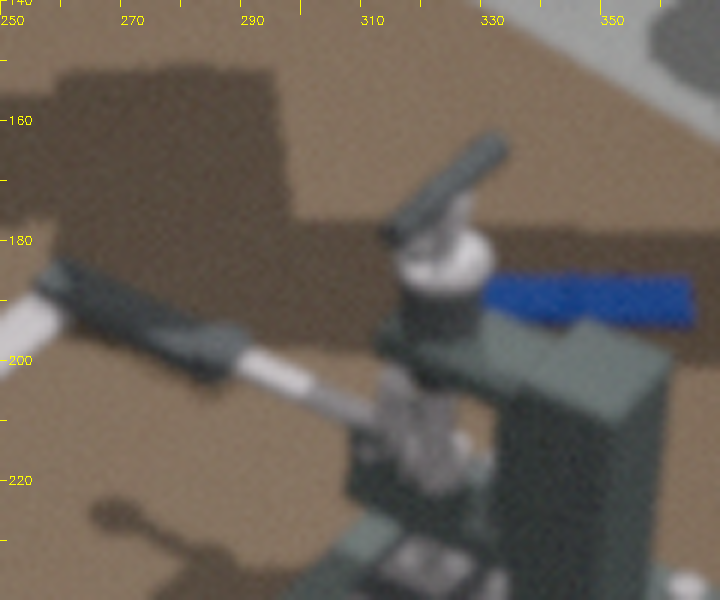

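View pics/t22f.png

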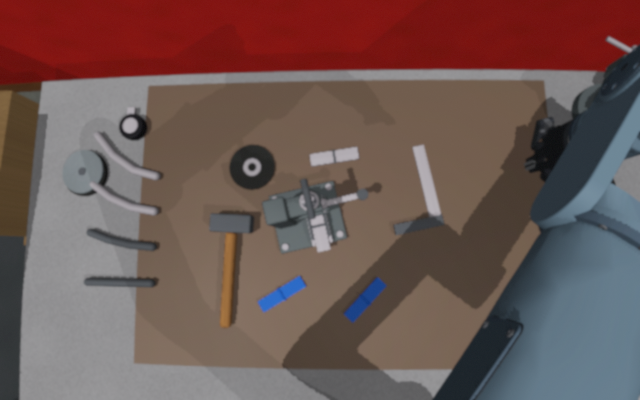

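The strip's near end is at (324,251) and its bead is still at row 225, so it is home. The handle and lever are at rest, and nothing else has moved. Handing in.

```bash
python3 -c "
from h import *
q=ray('top',(323.8,250.9),.044);d=q-M(0,0,44);c,s=np.cos(P0[2]),np.sin(P0[2]);print((c*d[0]+s*d[1])*1e3)
print(ctrl.hand_in())"
```

```text
-100.5143316294079
the job is handed in; nothing more can be done
None
```

The strip is marked: I pushed it home, cocked the striker until the sear caught, let go and tripped it. The job was handed in at about 41 s, inside the 61 s limit.

- **Strip:** I pushed it along the channel with shut fingers until it stopped, with about 8 N on it. In the last picture its near end is at machine x -100.5 mm (home is -100), and the bead sits where it did right after the push.
- **Handle:** I drew it up in 1–2 mm steps to about 40 mm of rise. The sear had caught when the lever's tail sprang back to rest and the pull fell. The pull never read above about 12.6 N at the end of a step, which is the spring alone, so the buffer was hardly touched if at all. I eased down until the sear carried the load before opening the fingers, and the handle stayed up.
- **Lever:** I pressed the pad down about 11 mm, with readings of about 2 N. The striker fired, and the handle and lever are back at rest.
- **Bench:** In the last picture the spare strip, blue strips, hammer, square and disc are where they were, and the robot is clear of everything.

**Check that disagreed:** at about 31 mm of rise the force reading briefly looked like the catch, but the picture showed the lever still pushed aside, so I kept drawing up. Forces are only reported at the end of each one-second move, so short peaks between readings were not seen. The mark itself could not be checked, because the cameras do not show the strip under the die.

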